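# Take a moisture reading on a drying plaster mould

### The job

Check whether the plaster mould with the round hollow is dry: lift the moisture meter out of its wooden holder and set its two sprung pins squarely on that mould's pencilled cross, one pin either side of its centre and the meter at right angles to the sloping face, pressing lightly so that both pins are pushed in about halfway, never hard. Keep holding it there, still and gripped, for the reading: the program finishes while holding. Do not touch the other mould with the meter, keep the gripper off both moulds, and leave the other things on the bench where they are.

Things in the scene. Friction and masses are not known exactly. Their poses are not given: they have to be found in the camera images.
- meter: moisture meter, 0.24 kg (varies), upright in its holder, pins down. Origin: centre of the nose's end face; z up through the case, y across the width through both pins, display on +x. Nose 22 x 40 mm (x, y), z 0-31 mm; grey case 26 x 46 mm, z 30-105 mm, rubber grips on the y sides at z 56-96. Two 6 mm steel pins with round ends at y = +-11 mm stick out to z = -14 mm
- meter_pins (a point): point on the meter midway between the tips of the two pins when they are fully out: 14 mm below the meter's origin on its axis; axes as the meter's
- pin_left (a joint): how far the pin at y = +11 mm is pushed into the nose: 0 fully out, 0.010 m fully in (hard stop). Spring: 0.4 N at the start, 4.4 N fully in, 0.4 N per mm
- pin_right (a joint): the same for the pin at y = -11 mm
- holder: fixed wooden bench holder, 50 x 70 x 42 mm (x, y, height), with a slot 26 x 44 mm open at the top; the meter's nose stands 22 mm deep in it with 2 mm of play all round, on two inner ledges 20 mm above the table. Origin: centre of its underside; y along the slot's long side
- round_mould: white plaster mould half, 160 x 150 x 45 mm, round hollow 78 mm wide, 24 deep, centred at x = 18 mm; immovable on a wooden drying stand. Origin: centre of its underside; z: outward normal of the face (z = 45 mm), which slopes 20 degrees; x up the slope, y across. Three knobs 6 mm proud of the face at (x, y) = (62, 56), (62, -56), (-50, -50) mm
- mark_round_mould (a point): centre of the pencilled cross in a ring (26 mm over all) on the face of the round-hollow mould, on the broad low end, at (-50, 28, 45) mm in the mould's frame, about 83 mm above the table; z is the outward normal of the face, x points up the slope
- oblong_mould: the other plaster mould half, the same size, slope and axes, on the same kind of stand, with a rectangular hollow 66 x 104 mm; not to be measured. It too carries a pencilled cross, at (-50, -28, 45) mm in its frame. The two moulds change places from run to run
- printed_ring: bystander: white printed ring, 52 mm across, 30 mm high, stands between the moulds
- printed_knuckle: bystander: white printed part, about 30 x 24 x 38 mm, between the moulds
- mug: bystander: white mug, 84 mm across, 85 mm high
- spray_bottle: bystander: spray bottle, 84 mm across, 201 mm high
- sponge: bystander: pink sponge, 110 x 80 x 28 mm
- clay_brush: bystander: flat brush with a wooden handle, 190 mm long, lying
Mind the look-alikes: they are no part of the job. There is more than one size of the meter; the one meant has the size given above. What is shaped like the part that bears round_mould but red is not meant.

How it is judged:
By the outcome, as a careful person would: the job done as asked, in the order asked, and still so for the second after the job is handed in, while the arm keeps its last pose, push and grip.
It also fails if it takes over 35 s, if anything falls off the work surface, if the arm or the gripper's body presses on something with over 40 N, if the wrist force passes 120 N, or if a joint passes its speed limit or range.

### The arm

A 6-joint arm with a two-finger parallel gripper is mounted at the origin on the work surface. World frame = base frame: x ahead of the robot, y to its left, z up, the work surface at z = 0. Lengths are in m, angles in rad, forces in N, time in s.
With the tool pointing down it reaches from about 0.425 to 0.95 m from the base axis. Payload 3.5 kg.
Tool frame: the origin (TCP) lies midway between the tips of the shut fingers; the grasp point (between the pads) lies 19 mm behind it; z points along the fingers, y is the line along which they close (so a half turn about z gives the same grasp; the last joint's range is limited). The gripper opens to 85 mm and grips with 20 to 120 N. Pads are 22 mm wide; open, the fingers measure 114 mm over their backs; the gripper's body (76 mm by 85 mm) begins 54 mm behind the grasp point. The pads swing forward as they close: fully open they stand 13 mm farther back than shut.
Start: joints at [1.09, 0.286, 1.577, -0, 1.279, -0.15], TCP at [0.219, 0.638, 0.231] pointing down, gripper open.
Joint ranges: [-2.77, 2.77], [-0.9, 2.22], [0.21, 2.48], [-1.53, 4.67], [0.24, 2.81], [-2.84, 2.84]. Speed limits (rad/s): [2.79, 2.79, 3.14, 3.14, 3.14, 3.14].

### API

Orientations are given as a unit quaternion [x, y, z, w].
In Python, from plant import ctrl gives the robot as it stands.
- The arm moves only by the tool move_arm, never from a script. Its argument "plan" is a list of rows, each an object of numbers: "x", "y", "z": the shift along the tool's x, y, z in m; "yaw": the turn about the tool's z in rad; "fingers": the closure, from 0 (fully open) to 1 (shut). In form: [{"x": .., "y": .., "z": .., "yaw": .., "fingers": ..}, ...]. A call has 1 to 5 rows; each row is the pose to reach, as a shift and turn from the pose commanded when the call began, along the tool's axes at that moment; what a row does not reach only later rows make up. A row lasts 1/10 s, in which the tool goes at most 50 mm and 8.59 degrees, less where a joint would pass 70% of its speed; a pose out of reach is approached as far as the arm can. A call with a gripper value outside its range is refused whole. The fingers move at their own pace and stop on an object; "force" is the grip in N (left out, the last holds). Time passes only in rows, so rows that repeat a pose let the fingers close. It gives the time, the measured TCP pose, the force, the opening and the grip force at its end, in the units of the state.
- ctrl.get_state(): the state, without advancing time (a new reading comes with each control period).
- ctrl.read_camera(name): name is "scene" or "top" or "wrist"; returns the picture (420x560x3 uint8, red, green, blue); there is no depth.
- ctrl.camera_model(name): a dict with "intrinsics" (3x3 intrinsics, pixels), "cam_to_world" (4x4, takes a point from camera to world coordinates); the wrist camera has in their place "tool_from_camera" (4x4, takes a point from camera to tool coordinates, whose origin is the TCP and whose axes are the flange's). Camera axes: x right, y up, looking along -z (the intrinsics and any distortion apply to the point x, -y, -z); pixel columns grow to the right and rows downward; lengths in m; the calibration is good to about 2 mm. A picture is of the moment at which its call begins: read the wrist's pose just before it. camera_model takes no time and is no camera call.
- ctrl.sign_off(): hands the job in; it is judged then, once.
The state is a dict: "time": time; "qpos": joint angles; "dq": joint speeds; "joint_efforts": joint torques, N m; "eef_pos": TCP position; "tcp_rot": TCP orientation; "contact_force": force on the tool from outside, world axes, zero at the start; "wrist_torque": the same for the moment, N m; "opening": opening from 0.0 (shut) to 1.0 (fully open); "finger_force": force on a finger pad.
Only numpy, scipy, OpenCV 4.12 (cv2) and the standard library are available. Lean on these libraries where they do the work, as an engineer would, in place of code of your own. Each camera call takes 0.05 s, during which the arm holds its last target. There are 200 camera calls.

## Working session

There is one attempt and no reset: what is moved stays moved. The work goes in short steps, Python scripts to look and compute and a tool call to move; the robot and the scene stay as the last step left them, time stands still between calls to the robot, and variables do not carry over. Pictures are saved under pics/ and viewed, at most 10 in all, crops included, and the job is handed in when it is done.

Besides the shell and the picture viewer there is one more tool, called after ">>>" as name(argument=value, ...) on one line, values as JSON. move_arm: Moves the arm, as the interface text tells. Its arguments: {"type":"object","properties":{"plan":{"type":"array"},"force":{"type":"number"}},"required":["plan"]}

```bash
ls; mkdir -p pics; cat > h.py <<'E'
import numpy as np, cv2
from plant import ctrl
def snap(n,f):
    im=ctrl.read_camera(n); cv2.imwrite('pics/'+f,im[:,:,::-1]); return im
E
python3 - <<'E'
from h import *
a=snap('scene','s0.png');b=snap('top','t0.png')
for n in('scene','top','wrist'):print(n,{k:np.round(v,4).tolist() if not isinstance(v,str) else v for k,v in ctrl.camera_model(n).items()})
s=ctrl.get_state();print(s)
E
```

```text
pics
scene {'intrinsics': [[445.948, 0.0, 280.8875], [0.0, 445.948, 208.1636], [0.0, 0.0, 1.0]], 'cam_to_world': [[-0.0457, -0.6345, 0.7716, 1.5282], [0.9988, -0.0173, 0.0449, 0.0601], [-0.0151, 0.7728, 0.6345, 0.9335], [0.0, 0.0, 0.0, 1.0]]}
top {'intrinsics': [[463.4817, 0.0, 274.503], [0.0, 463.4817, 212.0655], [0.0, 0.0, 1.0]], 'cam_to_world': [[-0.0121, 0.988, -0.1541, 0.2787], [-0.9998, -0.0098, 0.0154, 0.0028], [0.0137, 0.1542, 0.9879, 1.5825], [0.0, 0.0, 0.0, 1.0]]}
wrist {'intrinsics': [[358.5995, 0.0, 274.2049], [0.0, 358.5995, 205.5182], [0.0, 0.0, 1.0]], 'tool_from_camera': [[0.0004, 0.9505, 0.3108, 0.0801], [1.0, -0.0003, -0.0001, -0.0003], [-0.0, 0.3108, -0.9505, -0.1423], [0.0, 0.0, 0.0, 1.0]]}
{'time': 0.1, 'qpos': array([ 1.09001942e+00,  2.87112971e-01,  1.57807499e+00,  3.20703444e-05,
        1.27860839e+00, -1.49987950e-01]), 'dq': array([-0.00160323, -0.00057768, -0.00353955,  0.00115696, -0.00151534,
        0.00111695]), 'joint_efforts': array([ 1.94992931e-04, -4.07298410e+01, -2.93697810e+01, -1.54965865e-04,
        3.45487337e-03, -3.08811451e-06]), 'eef_pos': array([0.21890288, 0.63787053, 0.23003754]), 'tcp_rot': array([ 1.64645913e-01,  9.86352122e-01, -1.04274219e-03, -3.56364970e-04]), 'contact_force': array([-0.98730594, -0.41532849,  0.09130702]), 'wrist_torque': array([-0.03693737,  0.0099019 ,  0.04906193]), 'finger_force': 0.0, 'opening': 0.9995773570842245}
```

View pics/s0.png

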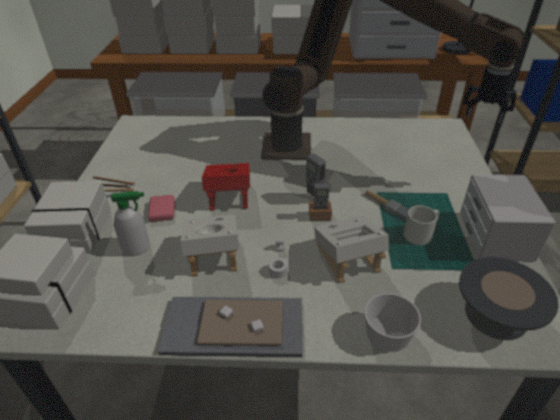

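View pics/t0.png

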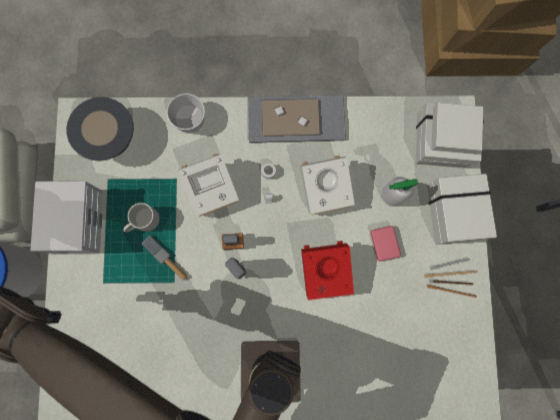

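The top view shows the two-hollow layout: round-hollow mould at (328,185), oblong at (207,185), red decoy at (327,270). Meter candidates are (232,240), in an orange holder, and (236,268), with none. A close crop will check the choice.

```bash
python3 - <<'E'
import cv2,numpy as np
t=cv2.imread('pics/t0.png');s=cv2.imread('pics/s0.png')
A=cv2.resize(t[150:290,200:360],(640,560)[:2],interpolation=cv2.INTER_CUBIC)[:, :]
a=cv2.resize(t[220:290,210:280],(400,400),interpolation=3);b=cv2.resize(s[145:225,285:365],(400,400),interpolation=3)
c=cv2.resize(t[150:220,295:365],(400,400),interpolation=3)
g=np.vstack([np.hstack([a,b])]);
g=(255*(g/255.)**.6).astype('uint8')
cv2.imwrite('pics/c1.png',g);cv2.imwrite('pics/c2.png',c)
E
```

```text
(no output)
```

View pics/c1.png

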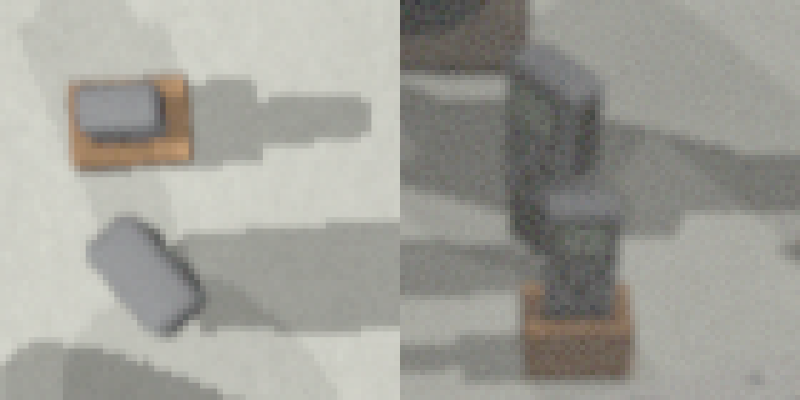

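View pics/c2.png

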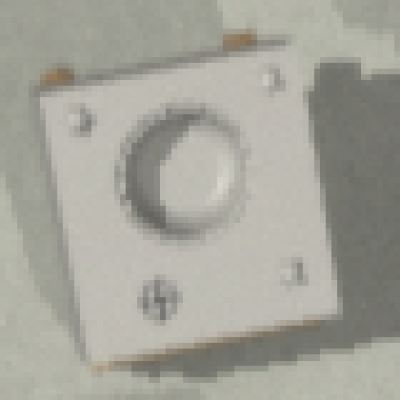

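Crop shows the meter in the orange holder (top view 232,240) with slim 26x46 proportions. The free-standing one (236,268) is larger and has no holder, so it's a decoy. The mould's cross is at about (323,202) and its knobs at (309,171), (343,164) and (347,197). Next I measure.

```bash
cat >> h.py <<'E'
from scipy.spatial.transform import Rotation as R
def ray(n,px,st=None):
    m=ctrl.camera_model(n);K=m['intrinsics']
    if n=='wrist':
        T=np.eye(4);T[:3,:3]=R.from_quat(st['tcp_rot']).as_matrix();T[:3,3]=st['eef_pos'];M=T@m['tool_from_camera']
    else:M=m['cam_to_world']
    d=np.linalg.inv(K)@[px[0],px[1],1];d=np.array([d[0],-d[1],-d[2]])
    return M[:3,3],M[:3,:3]@d
def onz(n,px,z,st=None):
    o,d=ray(n,px,st);return o+d*(z-o[2])/d[2]
E
python3 - <<'E'
from h import *
t=cv2.imread('pics/t0.png');h=cv2.cvtColor(t,cv2.COLOR_BGR2HSV)
m=((h[...,0]<25)&(h[...,1]>70)).astype('uint8');m[:228]=0;m[252:]=0;m[:,:215]=0;m[:,250:]=0
c=np.argwhere(m)[:,::-1].astype(np.float32)
r=cv2.minAreaRect(c);print('holder',r)
P=np.array([onz('top',p,.042) for p in cv2.boxPoints(r)]);print(P.round(4),P.mean(0),np.linalg.norm(np.diff(P,axis=0),axis=1))
g=((h[...,1]<50)&(h[...,2]<150)).astype('uint8');g[:230]=0;g[247:]=0;g[:,:220]=0;g[:,243:]=0
n,l,st,ce=cv2.connectedComponentsWithStats(g);i=1+st[1:,4].argmax();r=cv2.minAreaRect(np.argwhere(l==i)[:,::-1].astype(np.float32));print('meter',r,onz('top',r[0],.125))
gr=cv2.cvtColor(t,cv2.COLOR_BGR2GRAY).astype(float)
w=gr[196:210,316:330];w=np.clip(np.median(w)-15-w,0,None);yy,xx=np.mgrid[196:210,316:330];cr=((w*xx).sum()/w.sum(),(w*yy).sum()/w.sum())
C=onz('top',cr,.083);print('cross',cr,C)
k=[onz('top',p,z) for p,z in(((309.5,171),.125),((342.6,163.7),.125),((346.6,197.2),.087))]
print(np.round(k,4),[np.linalg.norm(k[i]-k[j]) for i,j in((0,1),(1,2))])
d=k[0]-k[1];print('mould yaw deg',np.degrees(np.arctan2(-d[0],d[1])),'cross from knob3',np.linalg.norm(C-k[2]))
E
```

```text
holder ((232.21572875976562, 241.0203094482422), (15.17562198638916, 21.23162078857422), 85.91438293457031)
[[0.4459 0.1577 0.042 ]
 [0.4503 0.0872 0.042 ]
 [0.3997 0.0837 0.042 ]
 [0.3955 0.1539 0.042 ]] [0.42284081 0.12062727 0.042     ] [0.07068244 0.05069268 0.07032985]
meter ((230.348388671875, 238.33197021484375), (11.769645690917969, 14.938397407531738), 84.80557250976562) [0.4235663 0.1201862 0.125    ]
cross (np.float64(322.3879565646594), np.float64(202.1589338598223)) [ 0.54392443 -0.17858353  0.083     ]
[[ 0.6391 -0.1347  0.125 ]
 [ 0.6625 -0.2427  0.125 ]
 [ 0.559  -0.2583  0.087 ]] [np.float64(0.11051898255495535), np.float64(0.11131991699939509)]
mould yaw deg 12.201740845845089 cross from knob3 0.08125989444515443
```

```bash
python3 - <<'E'
from h import *
o1,d1=ray('top',(235.4,268.1));o2,d2=ray('scene',(316.4,158.4))
A=np.c_[d1,-d2];s=np.linalg.lstsq(A,o2-o1,rcond=None)[0];print(o1+d1*s[0],o2+d2*s[1])
st=ctrl.get_state();Rm=R.from_quat(st['tcp_rot']).as_matrix()
print((Rm.T@(np.array([.423,.1205,.23])-st['eef_pos'])).round(4), np.degrees(np.arctan2(Rm[1,1],Rm[0,1])))
E
```

```text
[0.32915915 0.10215224 0.15441387] [0.32913143 0.10650716 0.15471592]
[-0.3611 -0.423   0.0008] 71.04667991527779
```

>>> move_arm(plan=[{"x": -0.03, "y": -0.035, "fingers": 0}, {"x": -0.062, "y": -0.073, "fingers": 0}, {"x": -0.094, "y": -0.11, "fingers": 0}, {"x": -0.126, "y": -0.147, "fingers": 0}, {"x": -0.158, "y": -0.185, "fingers": 0}])

```text
validation failed for argument at $.pl...
```

>>> move_arm(plan=[{"x": -0.032, "y": -0.037, "fingers": 0}, {"x": -0.064, "y": -0.075, "fingers": 0}, {"x": -0.096, "y": -0.112, "fingers": 0}, {"x": -0.128, "y": -0.15, "fingers": 0}, {"x": -0.16, "y": -0.187, "yaw": 0, "fingers": 0}])

```text
validation failed for argument at $.pl...
```

>>> move_arm(plan=[{"x": -0.025, "y": -0.03, "yaw": -0.13, "fingers": 0}, {"x": -0.043, "y": -0.051, "yaw": -0.26, "fingers": 0}, {"x": -0.043, "y": -0.051, "yaw": -0.394, "fingers": 0}, {"x": -0.043, "y": -0.051, "yaw": -0.394, "fingers": 0}])

```text
validation failed for argument at $.pl...
```

Probably every row needs all five fields.

>>> move_arm(plan=[{"x": -0.03, "y": -0.035, "z": 0, "yaw": 0, "fingers": 0}, {"x": -0.062, "y": -0.073, "z": 0, "yaw": 0, "fingers": 0}, {"x": -0.094, "y": -0.11, "z": 0, "yaw": 0, "fingers": 0}, {"x": -0.126, "y": -0.147, "z": 0, "yaw": 0, "fingers": 0}, {"x": -0.158, "y": -0.185, "z": 0, "yaw": 0, "fingers": 0}])

```text
time: 0.6
eef_pos: [0.3086, 0.4102, 0.2308]
tcp_rot: [0.164, 0.986, -0.0, -0.0]
contact_force: [0.9, 0.7, 0.2]
opening: 0.997
finger_force: 0.0
```

>>> move_arm(plan=[{"x": -0.032, "y": -0.037, "z": 0, "yaw": -0.1, "fingers": 0}, {"x": -0.064, "y": -0.075, "z": 0, "yaw": -0.2, "fingers": 0}, {"x": -0.096, "y": -0.112, "z": 0, "yaw": -0.3, "fingers": 0}, {"x": -0.128, "y": -0.15, "z": 0, "yaw": -0.394, "fingers": 0}, {"x": -0.16, "y": -0.187, "z": 0, "yaw": -0.394, "fingers": 0}])

```text
time: 1.1
eef_pos: [0.3991, 0.1814, 0.2311]
tcp_rot: [-0.033, 0.999, 0.0, 0.0]
contact_force: [1.1, -0.1, 0.7]
opening: 1.002
finger_force: 0.0
```

```bash
cat >> h.py <<'E'
def off(p):
    st=ctrl.get_state();Rm=R.from_quat(st['tcp_rot']).as_matrix()
    print('t',round(st['time'],2),'tcp',st['eef_pos'].round(4),'head_y',np.degrees(np.arctan2(Rm[1,1],Rm[0,1])).round(2),'shift',(Rm.T@(np.array(p)-st['eef_pos'])).round(4),'F',st['contact_force'].round(1))
E
python3 - <<'E'
from h import *
off([.423,.1205,.075]);st=ctrl.get_state();snap('wrist','w1.png');print(st['qpos'])
E
```

```text
t 1.1 tcp [0.3991 0.1814 0.2311] head_y 93.73 shift [-0.0199 -0.0623  0.1561] F [ 1.1 -0.1  0.7]
[ 1.94320262e-01 -2.61736610e-01  2.13062815e+00  8.91515553e-06
  1.27261275e+00 -1.44158860e+00]
```

View pics/w1.png

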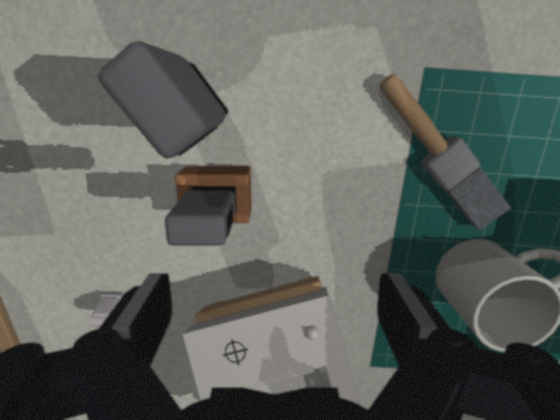

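The wrist view shows the meter's top around (200,225), its holder around (214,195) and the larger decoy at (160,98). I cross-check the meter's position with this view.

```bash
python3 - <<'E'
from h import *
st=ctrl.get_state()
for p in((168,244),(228,244),(234,192),(176,192)):print('top?',onz('wrist',p,.125,st).round(4))
for p in((177,168),(250,167),(250,222)):print('holder',onz('wrist',p,.042,st).round(4))
E
```

```text
top? [0.4386 0.0964 0.125 ]
top? [0.4358 0.1418 0.125 ]
top? [0.3947 0.1454 0.125 ]
top? [0.3971 0.1036 0.125 ]
holder [0.3988 0.0825 0.042 ]
holder [0.3938 0.1511 0.042 ]
holder [0.449  0.1531 0.042 ]
```

>>> move_arm(plan=[{"x": -0.015, "y": -0.047, "z": 0.0, "yaw": 0, "fingers": 0}, {"x": -0.02, "y": -0.062, "z": 0.01, "yaw": 0, "fingers": 0}, {"x": -0.02, "y": -0.062, "z": 0.04, "yaw": 0, "fingers": 0}, {"x": -0.02, "y": -0.062, "z": 0.08, "yaw": 0, "fingers": 0}, {"x": -0.02, "y": -0.062, "z": 0.115, "yaw": 0, "fingers": 0}])

```text
time: 1.65
eef_pos: [0.4226, 0.1224, 0.1147]
tcp_rot: [-0.031, 1.0, 0.0, -0.0]
contact_force: [0.3, 0.4, -0.4]
opening: 1.002
finger_force: 0.0
```

>>> move_arm(plan=[{"x": 0, "y": 0, "z": 0.025, "yaw": 0, "fingers": 0}, {"x": 0, "y": 0, "z": 0.041, "yaw": 0, "fingers": 0}, {"x": 0, "y": 0, "z": 0.041, "yaw": 0, "fingers": 0.2}, {"x": 0, "y": 0, "z": 0.041, "yaw": 0, "fingers": 0.4}], force=20)

```text
time: 2.05
eef_pos: [0.4229, 0.1227, 0.0754]
tcp_rot: [-0.032, 1.0, -0.0, -0.0]
contact_force: [-0.2, 0.0, -0.0]
opening: 0.691
finger_force: 0.0
```

```bash
python3 - <<'E'
from h import *
off([.423,.1195,.075]);print(ctrl.get_state()['opening'])
E
```

```text
t 2.05 tcp [0.4229 0.1227 0.0754] head_y 93.62 shift [ 0.0001 -0.0032  0.0004] F [-0.2  0.  -0. ]
0.6909442896343133
```

>>> move_arm(plan=[{"x": 0, "y": -0.003, "z": 0, "yaw": 0, "fingers": 0.5}, {"x": 0, "y": -0.003, "z": 0, "yaw": 0, "fingers": 0.65}, {"x": 0, "y": -0.003, "z": 0, "yaw": 0, "fingers": 0.65}, {"x": 0, "y": -0.003, "z": 0, "yaw": 0, "fingers": 0.65}], force=30)

```text
time: 2.45
eef_pos: [0.4243, 0.1196, 0.0766]
tcp_rot: [-0.032, 0.999, -0.0, 0.001]
contact_force: [-1.5, 1.3, 3.8]
opening: 0.532
finger_force: 38.1
```

>>> move_arm(plan=[{"x": 0, "y": 0, "z": -0.004, "yaw": 0, "fingers": 0.65}, {"x": 0, "y": 0, "z": -0.008, "yaw": 0, "fingers": 0.65}, {"x": -0.004, "y": 0, "z": -0.008, "yaw": 0, "fingers": 0.65}, {"x": -0.008, "y": 0, "z": -0.008, "yaw": 0, "fingers": 0.65}, {"x": -0.012, "y": 0, "z": -0.008, "yaw": 0, "fingers": 0.65}])

```text
time: 2.95
eef_pos: [0.4327, 0.1211, 0.0824]
tcp_rot: [-0.031, 0.999, 0.001, -0.004]
contact_force: [-6.3, 1.7, 1.5]
opening: 0.534
finger_force: 30.6
```

>>> move_arm(plan=[{"x": -0.004, "y": 0, "z": 0, "yaw": 0, "fingers": 0.65}, {"x": -0.007, "y": 0, "z": 0, "yaw": 0, "fingers": 0.65}, {"x": -0.01, "y": 0, "z": 0, "yaw": 0, "fingers": 0.65}, {"x": -0.012, "y": 0, "z": 0, "yaw": 0, "fingers": 0.65}])

```text
time: 3.35
eef_pos: [0.4445, 0.1218, 0.082]
tcp_rot: [-0.031, 0.999, 0.001, -0.004]
contact_force: [-5.4, 2.4, 0.2]
opening: 0.533
finger_force: 30.8
```

```bash
python3 - <<'E'
from h import *
off([.4464,.1195,.083]);im=snap('wrist','w2.png');s=snap('scene','s2.png')
c=cv2.resize(s[130:220,260:380],(480,360),interpolation=3)
o=np.zeros((420,560+240,3),np.uint8);cv2.imwrite('pics/c3.png',np.hstack([cv2.resize(im[0:360],(420,270)),cv2.resize(c,(360,270))])[:,:,::-1])
E
```

```text
t 3.35 tcp [0.4445 0.1218 0.082 ] head_y 93.59 shift [-0.0017 -0.0025 -0.0011] F [-5.4  2.4  0.2]
```

View pics/c3.png

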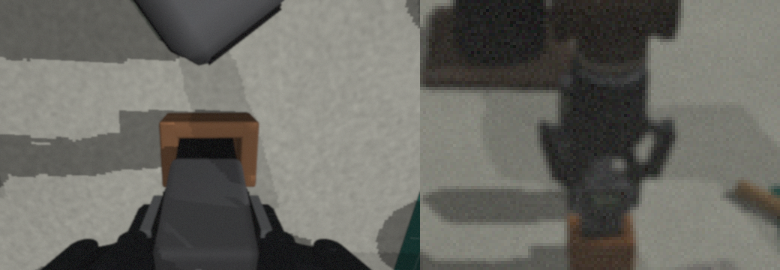

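The meter pivoted: its rear face leans about 20° in the slot. I lift it clear and measure the tilt.

>>> move_arm(plan=[{"x": -0.001, "y": 0, "z": -0.002, "yaw": 0, "fingers": 0.65}, {"x": -0.002, "y": 0, "z": -0.02, "yaw": 0, "fingers": 0.65}, {"x": -0.002, "y": 0, "z": -0.05, "yaw": 0, "fingers": 0.65}, {"x": -0.002, "y": 0, "z": -0.09, "yaw": 0, "fingers": 0.65}, {"x": -0.002, "y": 0, "z": -0.11, "yaw": 0, "fingers": 0.65}], force=40)

```text
time: 3.95
eef_pos: [0.4513, 0.1213, 0.1968]
tcp_rot: [-0.032, 0.999, -0.0, 0.003]
contact_force: [-0.2, 0.4, -3.2]
opening: 0.534
finger_force: 42.8
```

```bash
python3 - <<'E'
from h import *
off([.4464,.1195,.083]);im=snap('wrist','w3.png');s=snap('scene','s3.png')
cv2.imwrite('pics/c4.png',np.hstack([im[100:420,130:430],cv2.resize(s[100:200,270:380],(352,320),interpolation=3)])[:,:,::-1])
E
```

```text
t 3.95 tcp [0.4513 0.1213 0.1968] head_y 93.63 shift [ 0.0058 -0.0014  0.1138] F [-0.2  0.4 -3.2]
```

View pics/c4.png

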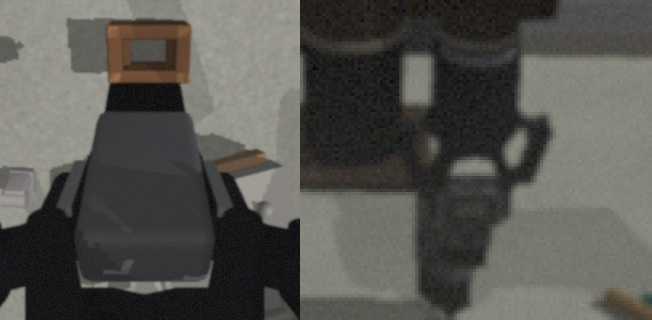

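```bash
python3 - <<'E'
from h import *
im=cv2.imread('pics/w3.png').astype(float).mean(2)
p=im[:,262:280].mean(1);print([(r,int(p[r])) for r in range(172,222,1)]);print([(r,int(p[r])) for r in range(320,402,2)])
for r in(190,205,225,300,335):
    q=im[r-1:r+2].mean(0);print(r,[(c,int(q[c])) for c in list(range(200,250,3))+list(range(310,350,3))])
E
```

```text
[(172, 82), (173, 84), (174, 84), (175, 82), (176, 82), (177, 81), (178, 81), (179, 79), (180, 78), (181, 72), (182, 55), (183, 34), (184, 22), (185, 18), (186, 17), (187, 17), (188, 17), (189, 19), (190, 17), (191, 18), (192, 19), (193, 17), (194, 18), (195, 19), (196, 18), (197, 18), (198, 18), (199, 20), (200, 16), (201, 17), (202, 16), (203, 17), (204, 19), (205, 21), (206, 17), (207, 19), (208, 19), (209, 19), (210, 23), (211, 36), (212, 50), (213, 56), (214, 58), (215, 59), (216, 59), (217, 59), (218, 59), (219, 60), (220, 59), (221, 59)]
[(320, 54), (322, 54), (324, 55), (326, 55), (328, 56), (330, 58), (332, 60), (334, 61), (336, 63), (338, 65), (340, 64), (342, 62), (344, 60), (346, 57), (348, 56), (350, 55), (352, 53), (354, 54), (356, 53), (358, 53), (360, 56), (362, 55), (364, 54), (366, 53), (368, 53), (370, 52), (372, 53), (374, 52), (376, 51), (378, 50), (380, 57), (382, 116), (384, 130), (386, 129), (388, 128), (390, 126), (392, 100), (394, 40), (396, 23), (398, 20), (400, 20)]
190 [(200, 147), (203, 150), (206, 152), (209, 149), (212, 146), (215, 149), (218, 151), (2
[... 1006 characters left out ...]
9, 142)]
300 [(200, 69), (203, 49), (206, 25), (209, 16), (212, 44), (215, 56), (218, 57), (221, 58), (224, 62), (227, 59), (230, 55), (233, 54), (236, 57), (239, 57), (242, 54), (245, 55), (248, 56), (310, 53), (313, 53), (316, 53), (319, 55), (322, 54), (325, 56), (328, 52), (331, 52), (334, 49), (337, 36), (340, 14), (343, 21), (346, 57), (349, 70)]
335 [(200, 21), (203, 25), (206, 42), (209, 43), (212, 51), (215, 59), (218, 62), (221, 60), (224, 63), (227, 61), (230, 61), (233, 63), (236, 63), (239, 62), (242, 62), (245, 62), (248, 63), (310, 64), (313, 64), (316, 63), (319, 61), (322, 63), (325, 63), (328, 63), (331, 62), (334, 59), (337, 53), (340, 56), (343, 44), (346, 22), (349, 23)]
```

```bash
cat >> h.py <<'E'
from scipy.optimize import least_squares
def tilt(rows,pts=((-11,0),(-13,30),(-13,105),(13,105)),sgn=1,v=True):
    # meter in tool XZ plane: origin (X,Z), axis leaning; camera is on meter's -x side (tool +x)
    m=ctrl.camera_model('wrist');T=m['tool_from_camera'];K=m['intrinsics']
    def f(q):
        X,Z,th=q;a=np.array([-np.sin(th),0,-np.cos(th)]);l=np.array([-np.cos(th),0,np.sin(th)])
        r=[]
        for (x,z),row in zip(pts,rows):
            P=np.array([X,0,Z])+x*1e-3*l+z*1e-3*a
            c=T[:3,:3].T@(P-T[:3,3]);r.append(K[1,2]+K[1,1]*(-c[1])/(-c[2])-row)
        return np.array(r)
    o=least_squares(f,[.02,.06,.35],x_scale=[.01,.01,.1]);return o.x,np.degrees(o.x[2]),o.fun
E
python3 - <<'E'
from h import *
print(tilt([182.5,211.3,339,381]))
print(tilt([182.5,211.3,339],((-11,0),(-13,30),(-13,105))))
print(tilt([182.5,211.3,381],((-11,0),(-13,30),(13,105))))
print(tilt([211.3,339,381],((-13,30),(-13,105),(13,105))))
print(tilt([182.5,211.3,339,380.5],((-11,0),(-13,31),(-12,104),(12,104.5))))
E
```

```text
(array([0.01702265, 0.06349709, 0.29206896]), np.float64(16.734318980830515), array([ 0.73261651, -0.85667032,  0.30470032, -0.18218798]))
(array([0.01567037, 0.07189068, 0.3518692 ]), np.float64(20.160619940325468), array([-5.68434189e-14, -1.42108547e-13, -4.54747351e-13]))
(array([0.01724065, 0.06526178, 0.33040574]), np.float64(18.930854325731037), array([0., 0., 0.]))
(array([0.01618523, 0.06382481, 0.28433352]), np.float64(16.291110679040393), array([ 0.00000000e+00,  0.00000000e+00, -1.13686838e-13]))
(array([0.0179131 , 0.06077073, 0.2805411 ]), np.float64(16.073821096762135), array([ 0.31080706, -0.36726252,  0.1421473 , -0.08610897]))
```

```bash
cat >> h.py <<'E'
def edges(im,rows,lo,hi,thr):
    out=[]
    for r in rows:
        q=cv2.GaussianBlur(im,(3,5),0)[r]
        d=np.diff(q);a,b=lo;i=a+np.argmin(d[a:b]);a,b=hi;j=a+np.argmax(d[a:b])
        def sub(k,s):
            w=np.clip(s*d[k-2:k+3],0,None);return (w*np.arange(k-2,k+3)).sum()/w.sum()+.5
        out.append((r,sub(i,-1),sub(j,1)))
    return out
def fit(rows,ed_case,ed_nose,wr=1.,prior=None,th0=.3):
    m=ctrl.camera_model('wrist');T=m['tool_from_camera'];K=m['intrinsics']
    pts=((-11,0),(-13,30),(-13,105),(13,105))
    def pj(P):
        c=T[:3,:3].T@(P-T[:3,3]);return K[0,2]-K[0,0]*c[0]/c[2],K[1,2]+K[1,1]*c[1]/c[2]
    def f(q):
        X,Y,Z,th=q;a=np.array([-np.sin(th),0,-np.cos(th)]);l=np.array([-np.cos(th),0,np.sin(th)]);O=np.array([X,Y,Z]);res=[]
        for (x,z),row in zip(pts,rows):
            if row: res.append(wr*(pj(O+x*1e-3*l+z*1e-3*a)[1]-row))
        for E,hx,hy,z0,z1 in((ed_case,-13,23,30,105),(ed_nose,-11,20,0,30)):
            for s,k in((-1,1),(1,2)):
                p=[pj(O+hx*1e-3*l+z*1e-3*a+np.array([0,s*hy*1e-3,0])) for z in(z0,z1)]
                for e in E:
                    t=(e[0]-p[0][1])/(p[1][1]-p[0][1]);res.append(.4*(p[0][0]+t*(p[1][0]-p[0][0])-e[k]))
        return np.array(res)
    o=least_squares(f,[.02,0,.06,th0],x_scale=[.01,.01,.01,.1],loss='soft_l1');return o.x.round(4),np.degrees(o.x[3]).round(2),o.fun.round(1)
E
python3 - <<'E'
from h import *
im=cv2.imread('pics/w3.png').astype(float).mean(2)
ec=edges(im,range(220,250,4),(212,240),(312,336),0);en=edges(im,range(188,206,4),(228,248),(304,320),0)
print(np.round(ec,1).tolist(),np.round(en,1).tolist())
for rows in([182.5,211.3,339,381],[182.5,211.3,None,None],[None]*4):print(fit(rows,ec,en))
E
```

```text
[[220.0, 227.3, 321.7], [224.0, 225.8, 322.8], [228.0, 225.3, 323.5], [232.0, 224.5, 324.4], [236.0, 223.7, 325.6], [240.0, 222.8, 325.6], [244.0, 222.2, 326.7], [248.0, 221.3, 327.7]] [[188.0, 238.5, 310.5], [192.0, 237.7, 311.3], [196.0, 237.2, 311.8], [200.0, 236.5, 312.5], [204.0, 235.6, 313.4]]
(array([ 0.0178, -0.    ,  0.0619,  0.284 ]), np.float64(16.27), array([ 0.1, -1.7, -0.2,  0.6, -0.1,  0.2,  0.1,  0.2,  0.2,  0.3,  0.2,
        0.3,  0.1, -0.1, -0.1, -0.2, -0.3, -0. , -0.2, -0.3,  0.2,  0.3,
        0.2,  0.3,  0.3, -0.2, -0.3, -0.3, -0.3, -0.4]))
(array([ 0.0189, -0.    ,  0.0583,  0.3078]), np.float64(17.64), array([ 0. , -0. , -0.3,  0. , -0.1, -0. ,  0. ,  0.1,  0.1,  0.1,  0.3,
        0.1,  0.1,  0. , -0.1,  0.1, -0. , -0.2, -0.1,  0. , -0. ,  0. ,
        0.1,  0. , -0.1, -0. , -0.1, -0.2]))
(array([ 0.2646, -0.    ,  0.8407,  0.3045]), np.float64(17.45), array([-0.3,  0. , -0.1, -0. ,  0. ,  0.1,  0.1,  0.1,  0.3,  0.1,  0.1,
        0. , -0.1,  0.1, -0. , -0.1, -0.1,  0. , -0. ,  0. ,  0.1,  0. ,
       -0.1, -0. , -0.1, -0.2]))
```

>>> move_arm(plan=[{"x": 0, "y": 0, "z": 0, "yaw": 0, "fingers": 0.65}, {"x": 0, "y": 0, "z": 0, "yaw": 0, "fingers": 0.65}], force=30)

```text
time: 4.25
eef_pos: [0.4479, 0.1212, 0.191]
tcp_rot: [-0.032, 0.999, -0.0, -0.002]
contact_force: [0.2, -0.4, -2.3]
opening: 0.532
finger_force: 42.7
```

>>> move_arm(plan=[{"x": 0.002, "y": 0, "z": 0.04, "yaw": 0, "fingers": 0.65}, {"x": 0.002, "y": 0, "z": 0.08, "yaw": 0, "fingers": 0.65}, {"x": 0.002, "y": 0, "z": 0.098, "yaw": 0, "fingers": 0.65}, {"x": 0.002, "y": 0, "z": 0.106, "yaw": 0, "fingers": 0.65}, {"x": 0.002, "y": 0, "z": 0.107, "yaw": 0, "fingers": 0.65}], force=30)

```text
time: 4.75
eef_pos: [0.45, 0.1221, 0.0877]
tcp_rot: [-0.031, 1.0, 0.001, 0.003]
contact_force: [0.7, 3.5, 10.2]
opening: 0.536
finger_force: 43.5
```

>>> move_arm(plan=[{"x": -0.002, "y": 0, "z": 0, "yaw": 0, "fingers": 0.65}, {"x": -0.003, "y": 0, "z": 0, "yaw": 0, "fingers": 0.65}, {"x": -0.003, "y": 0, "z": 0, "yaw": 0, "fingers": 0.65}])

```text
time: 5.05
eef_pos: [0.4508, 0.1222, 0.0865]
tcp_rot: [-0.031, 1.0, 0.001, 0.0]
contact_force: [2.0, 3.6, -1.0]
opening: 0.533
finger_force: 42.3
```

>>> move_arm(plan=[{"x": 0.0, "y": 0, "z": -0.02, "yaw": 0, "fingers": 0.65}, {"x": 0.0, "y": 0, "z": -0.06, "yaw": 0, "fingers": 0.65}, {"x": 0, "y": 0, "z": -0.1, "yaw": 0, "fingers": 0.65}, {"x": 0, "y": 0, "z": -0.104, "yaw": 0, "fingers": 0.65}, {"x": 0, "y": 0, "z": -0.104, "yaw": 0, "fingers": 0.65}])

```text
time: 5.55
eef_pos: [0.4501, 0.1213, 0.1898]
tcp_rot: [-0.032, 0.999, -0.0, 0.0]
contact_force: [-0.4, -1.0, -3.1]
opening: 0.533
finger_force: 42.4
```

```bash
cat >> h.py <<'E'
def meas(f):
    im=snap('wrist',f).astype(float).mean(2);p=cv2.GaussianBlur(im[:,262:280].mean(1).reshape(-1,1),(1,3),0)[:,0];d=np.diff(p)
    b=195+np.argmax(d[195:235])          # nose->case
    a=b-40+np.argmin(d[b-40:b-8])
    def sub(k,s): w=np.clip(s*d[k-2:k+3],0,None);return (w*np.arange(k-2,k+3)).sum()/w.sum()+.5
    r=[sub(a,-1),sub(b,1)]
    ec=edges(im,range(b+9,b+38,4),(210,242),(308,338),0);en=edges(im,range(a+6,b-6,4),(228,250),(300,320),0)
    print(np.round(r,1));print(np.round(ec,1).tolist(),np.round(en,1).tolist());print(fit(r+[None,None],ec,en));return im
E
python3 - <<'E'
from h import *
off([.4464,.1195,.083]);im=meas('w4.png')
p=im[:,262:280].mean(1);print([(r,int(p[r])) for r in range(322,352,2)],[(r,int(p[r])) for r in range(368,402,2)])
E
```

```text
t 5.55 tcp [0.4501 0.1213 0.1898] head_y 93.63 shift [ 0.0038 -0.0015  0.1068] F [-0.4 -1.  -3.1]
[173.7 207.4]
[[216.0, 226.4, 322.6], [220.0, 225.1, 324.2], [224.0, 224.3, 324.6], [228.0, 223.6, 325.5], [232.0, 223.1, 325.8], [236.0, 222.4, 326.6], [240.0, 221.5, 328.2], [244.0, 220.8, 328.1]] [[179.0, 236.8, 311.5], [183.0, 236.8, 312.4], [187.0, 236.5, 312.6], [191.0, 235.7, 313.3], [195.0, 235.3, 313.7], [199.0, 234.5, 314.5]]
(array([0.0255, 0.    , 0.0541, 0.405 ]), np.float64(23.2), array([ 0. , -0. , -0.4, -0.1, -0. ,  0. , -0. ,  0. ,  0.1,  0.2,  0.4,
        0. ,  0.1, -0. ,  0.1,  0. , -0.4, -0.1,  0.2, -0. , -0.1,  0. ,
       -0. ,  0.1,  0.1, -0.1,  0.1, -0. ,  0. , -0.1]))
[(322, 56), (324, 56), (326, 56), (328, 54), (330, 56), (332, 56), (334, 56), (336, 56), (338, 57), (340, 58), (342, 59), (344, 60), (346, 62), (348, 63), (350, 63)] [(368, 66), (370, 64), (372, 59), (374, 52), (376, 51), (378, 50), (380, 49), (382, 46), (384, 51), (386, 92), (388, 127), (390, 126), (392, 100), (394, 41), (396, 21), (398, 23), (400, 20)]
```

```bash
python3 - <<'E'
from h import *
im=cv2.imread('pics/w4.png').astype(float).mean(2)
ec=edges(im,range(216,245,4),(210,242),(308,338),0);en=edges(im,range(179,201,4),(228,250),(300,320),0)
for r in([173.7,207.4,350,385.5],[173.7,207.4,None,385.5],[173.7,207.4,349,None]):print(fit(r,ec,en)[:2])
ec=edges(cv2.imread('pics/w3.png').astype(float).mean(2),range(220,250,4),(212,240),(312,336),0);en=edges(cv2.imread('pics/w3.png').astype(float).mean(2),range(188,206,4),(228,248),(304,320),0)
for r in([182.5,211.3,None,381],[182.5,211.3,339,None]):print(fit(r,ec,en)[:2])
E
```

```text
(array([0.0245, 0.    , 0.0575, 0.3718]), np.float64(21.3))
(array([0.0245, 0.    , 0.0575, 0.3723]), np.float64(21.33))
(array([0.0243, 0.    , 0.0569, 0.3598]), np.float64(20.62))
(array([ 0.0177, -0.    ,  0.0616,  0.275 ]), np.float64(15.75))
(array([ 0.0178, -0.    ,  0.0606,  0.274 ]), np.float64(15.7))
```

>>> move_arm(plan=[{"x": -0.01, "y": -0.01, "z": -0.005, "yaw": 0.14, "fingers": 0.65}, {"x": -0.02, "y": -0.025, "z": -0.01, "yaw": 0.28, "fingers": 0.65}, {"x": -0.03, "y": -0.04, "z": -0.015, "yaw": 0.42, "fingers": 0.65}, {"x": -0.04, "y": -0.055, "z": -0.02, "yaw": 0.56, "fingers": 0.65}, {"x": -0.05, "y": -0.07, "z": -0.02, "yaw": 0.7, "fingers": 0.65}], force=40)

```text
time: 6.1
eef_pos: [0.5034, 0.0541, 0.2071]
tcp_rot: [0.316, 0.949, -0.001, -0.003]
contact_force: [0.1, -1.1, -2.6]
opening: 0.535
finger_force: 42.2
```

```bash
python3 - <<'E'
from h import *
off([.5147,-.1849,.18])
E
```

```text
t 6.1 tcp [0.5034 0.0541 0.2071] head_y 53.18 shift [-0.1524 -0.1845  0.027 ] F [ 0.1 -1.1 -2.6]
```

>>> move_arm(plan=[{"x": -0.01, "y": -0.013, "z": 0, "yaw": 0.15, "fingers": 0.65}, {"x": -0.02, "y": -0.026, "z": 0, "yaw": 0.3, "fingers": 0.65}, {"x": -0.03, "y": -0.04, "z": 0, "yaw": 0.45, "fingers": 0.65}, {"x": -0.042, "y": -0.056, "z": 0, "yaw": 0.6, "fingers": 0.65}, {"x": -0.042, "y": -0.056, "z": 0, "yaw": 0.75, "fingers": 0.65}])

```text
time: 6.6
eef_pos: [0.5031, -0.0169, 0.2062]
tcp_rot: [0.642, 0.766, -0.002, -0.003]
contact_force: [0.0, -0.0, -3.1]
opening: 0.535
finger_force: 42.4
```

>>> move_arm(plan=[{"x": 0, "y": 0, "z": 0, "yaw": 0.11, "fingers": 0.65}, {"x": 0, "y": 0, "z": 0, "yaw": 0.11, "fingers": 0.65}])

```text
time: 6.8
eef_pos: [0.5031, -0.0153, 0.2065]
tcp_rot: [0.681, 0.733, -0.002, -0.003]
contact_force: [0.1, -0.8, -3.1]
opening: 0.536
finger_force: 42.3
```

```bash
python3 - <<'E'
from h import *
off([.5147,-.1849,.18]);st=ctrl.get_state()
s=snap('scene','s5.png')
m=ctrl.camera_model('scene');T=m['cam_to_world'];K=m['intrinsics']
c=T[:3,:3].T@(st['eef_pos']-T[:3,3]);u,v=K[0,2]-K[0,0]*c[0]/c[2],K[1,2]+K[1,1]*c[1]/c[2];print(u,v)
x0,y0=int(u)-50,int(v)-60;print(x0,y0)
g=cv2.resize(s[y0:y0+100,x0:x0+100],(600,600),interpolation=3)[:,:,::-1];cv2.imwrite('pics/c5.png',(255*(g/255.)**.6).astype('uint8'))
E
```

```text
t 6.8 tcp [ 0.5031 -0.0153  0.2065] head_y 4.22 shift [-0.1701 -0.0007  0.0262] F [ 0.1 -0.8 -3.1]
274.67789712046476 176.23235419473488
224 116
```

View pics/c5.png

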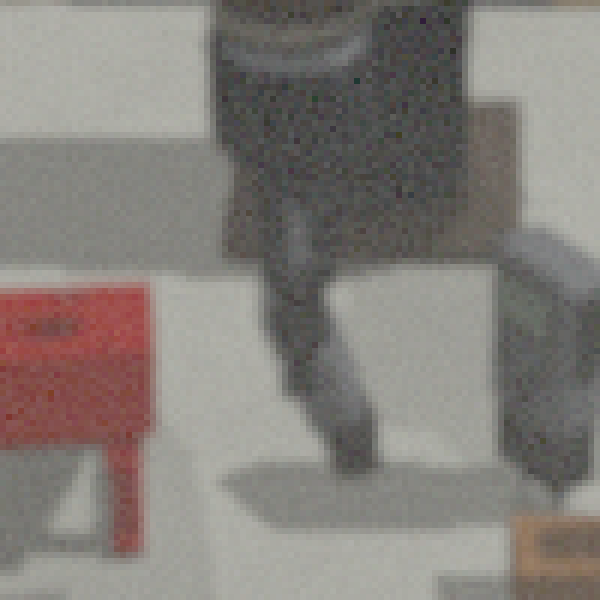

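Profile view: the meter hangs tilted below the finger, its right edge running from crop (330,290) to (378,420). I fit that edge to get the tilt.

```bash
python3 - <<'E'
from h import *
st=ctrl.get_state();im=cv2.imread('pics/s5.png').astype(float).mean(2);im=cv2.GaussianBlur(im,(3,3),0)
y=R.from_quat(st['tcp_rot']).as_matrix()[:,1];xt=R.from_quat(st['tcp_rot']).as_matrix()[:,0]
def ang(p,q):
    n=np.cross(ray('scene',p)[1],ray('scene',q)[1]);d=np.cross(n,y);d*=-np.sign(d[2])
    return np.degrees(np.arctan2(d@xt,-d[2]))
for side,rows,lo,hi in(('R',range(168,184),275,292),('Rc',range(168,180),275,292),('L',range(178,191),266,282)):
    pts=[]
    for r in rows:
        d=np.diff(im[r]);d=d if side[0]=='R' else -d
        k=lo+np.argmax(d[lo:hi]);w=np.clip(d[k-2:k+3],0,None);pts.append((r,(w*np.arange(k-2,k+3)).sum()/w.sum()+.5))
    pts=np.array(pts);f=np.polyfit(pts[:,0],pts[:,1],1);res=pts[:,1]-np.polyval(f,pts[:,0])
    g=np.abs(res)<.5;f=np.polyfit(pts[g,0],pts[g,1],1)
    print(side,pts[:,1].round(1),ang((np.polyval(f,168),168),(np.polyval(f,190),190)))
E
```

```text
R [278.6 279.1 279.4 279.5 278.9 281.2 281.6 282.2 282.5 283.2 283.3 283.4
 284.3 284.7 285.4 285.8] 20.420440650540442
Rc [278.6 279.1 279.4 279.5 278.9 281.2 281.6 282.2 282.5 283.2 283.3 283.4] 20.53697726311418
L [270.5 270.5 270.6 270.7 271.6 273.5 274.2 274.5 274.8 275.5 276.6 277.4
 277.7] 27.044208647143137
```

Tilt is about 20.5° by the clean case edge, which is good. Now I turn and go to above the round mould's cross.

>>> move_arm(plan=[{"x": -0.02, "y": 0, "z": 0, "yaw": 0.14, "fingers": 0.65}, {"x": -0.04, "y": 0, "z": 0, "yaw": 0.28, "fingers": 0.65}, {"x": -0.06, "y": 0, "z": 0, "yaw": 0.42, "fingers": 0.65}, {"x": -0.08, "y": 0, "z": 0, "yaw": 0.56, "fingers": 0.65}, {"x": -0.1, "y": 0, "z": 0, "yaw": 0.7, "fingers": 0.65}])

```text
time: 7.35
eef_pos: [0.5115, -0.1153, 0.2085]
tcp_rot: [0.891, 0.454, -0.001, -0.001]
contact_force: [0.3, 0.2, -3.1]
opening: 0.535
finger_force: 42.3
```

```bash
python3 - <<'E'
from h import *
off([.5147,-.1849,.195])
E
```

```text
t 7.35 tcp [ 0.5115 -0.1153  0.2085] head_y -36.03 shift [-0.0544  0.0435  0.0134] F [ 0.3  0.2 -3.1]
```

>>> move_arm(plan=[{"x": -0.015, "y": 0.012, "z": 0, "yaw": 0.145, "fingers": 0.65}, {"x": -0.03, "y": 0.024, "z": 0, "yaw": 0.29, "fingers": 0.65}, {"x": -0.044, "y": 0.035, "z": 0, "yaw": 0.435, "fingers": 0.65}, {"x": -0.053, "y": 0.042, "z": 0.005, "yaw": 0.58, "fingers": 0.65}, {"x": -0.053, "y": 0.042, "z": 0.01, "yaw": 0.725, "fingers": 0.65}])

```text
time: 7.85
eef_pos: [0.5147, -0.1836, 0.1986]
tcp_rot: [0.994, 0.107, -0.001, -0.0]
contact_force: [1.0, -0.6, -2.8]
opening: 0.539
finger_force: 42.3
```

>>> move_arm(plan=[{"x": 0, "y": 0, "z": 0, "yaw": 0, "fingers": 0.65}, {"x": 0, "y": 0, "z": 0, "yaw": 0, "fingers": 0.65}])

```text
time: 8.05
eef_pos: [0.5147, -0.1821, 0.199]
tcp_rot: [0.994, 0.112, -0.001, -0.001]
contact_force: [-0.4, -0.4, -2.8]
opening: 0.534
finger_force: 42.3
```

```bash
python3 - <<'E'
from h import *
off([.5147,-.1849,.18]);im=snap('wrist','w6.png');st=ctrl.get_state()
g=im[60:320,100:460][:,:,::-1];cv2.imwrite('pics/c6.png',cv2.resize(g,(780,563)))
E
```

```text
t 8.05 tcp [ 0.5147 -0.1821  0.199 ] head_y -77.15 shift [-0.0006  0.0028  0.019 ] F [-0.4 -0.4 -2.8]
```

View pics/c6.png

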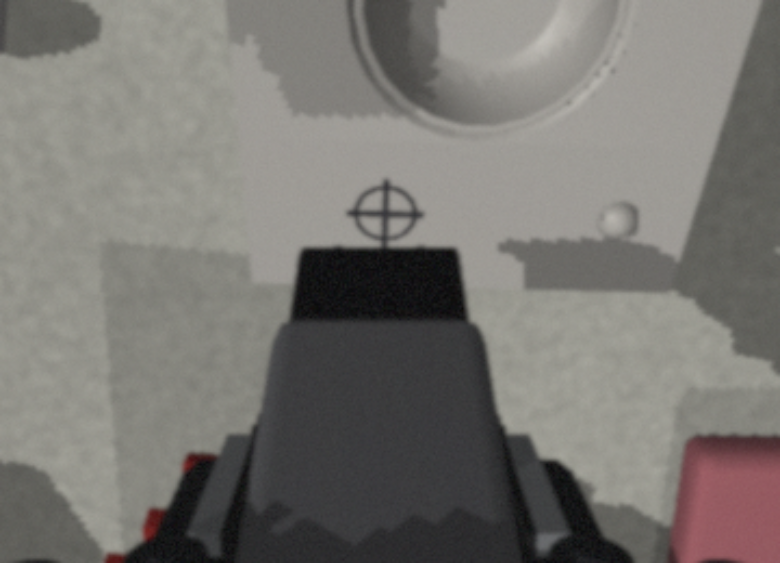

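The cross shows at image (278,158), just ahead of the nose, with yaw aligned to within about 1°. I work out the remaining shift in tool axes.

```bash
python3 - <<'E'
from h import *
st=ctrl.get_state();rgb=cv2.imread('pics/w6.png').astype(float);im=rgb.mean(2)
# cross centroid
w=im[138:176,258:298];b=np.median(w);d=np.clip(b-20-w,0,None);yy,xx=np.mgrid[138:176,258:298];mk=(yy<173)
n,l,s,c=cv2.connectedComponentsWithStats(((d>0)&mk).astype('uint8'));i=1+s[1:,4].argmax();print(s[i],c[i])
x,y,ww,hh=s[i][:4]
cr=c[i]
p=cv2.GaussianBlur(im[:,262:272].mean(1).reshape(-1,1),(1,3),0)[:,0];dd=np.diff(p)
b=195+np.argmax(dd[195:235]);a=b-42+np.argmin(dd[b-42:b-8]);print('rows',a+.5,b+.5)
ec=edges(im,range(b+9,b+38,4),(210,242),(308,338),0);en=edges(im,range(a+6,b-6,4),(228,250),(300,320),0)
q=fit([a+.5,b+.5,None,None],ec,en);print(q[:2])
m=ctrl.camera_model('wrist');T=m['tool_from_camera']
for q0 in(q[0],fit([a+.5,b+.5,350,385.5],ec,en)[0]):
    X,Y,Z,th=q0;th=np.radians(20.6)
    tip=np.array([X+.014*np.sin(th),Y,Z+.014*np.cos(th)])
    Cw=onz('wrist',cr,.083,st);Rm=R.from_quat(st['tcp_rot']).as_matrix();Ct=Rm.T@(Cw-st['eef_pos'])
    print('tip',tip.round(4),'cross w',Cw.round(4),'tool',Ct.round(4),'shift',(Ct-tip).round(4))
E
```

```text
[  2   4  36  31 428] [19.52102804 19.85747664]
rows 174.5 207.5
(array([2.410e-02, 2.000e-04, 5.470e-02, 3.928e-01]), np.float64(22.5))
tip [0.029  0.0002 0.0678] cross w [0.5966 0.0062 0.083 ] tool [ 0.1215 -0.1653  0.1166] shift [ 0.0925 -0.1655  0.0488]
tip [0.0281 0.0002 0.0709] cross w [0.5966 0.0062 0.083 ] tool [ 0.1215 -0.1653  0.1166] shift [ 0.0934 -0.1655  0.0457]
```

```bash
python3 - <<'E'
from h import *
st=ctrl.get_state();Rm=R.from_quat(st['tcp_rot']).as_matrix()
for tip in([.029,.0002,.0678],[.0281,.0002,.0709]):
    Cw=onz('wrist',(278,158.3),.083,st);Ct=Rm.T@(Cw-st['eef_pos']);print(Cw.round(4),(Ct-tip).round(4))
E
```

```text
[ 0.5456 -0.178   0.083 ] [0.0019 0.0027 0.0487]
[ 0.5456 -0.178   0.083 ] [0.0028 0.0027 0.0456]
```

>>> move_arm(plan=[{"x": -0.001, "y": 0.001, "z": 0.01, "yaw": 0, "fingers": 0.65}, {"x": -0.002, "y": 0.002, "z": 0.02, "yaw": 0, "fingers": 0.65}, {"x": -0.003, "y": 0.0025, "z": 0.03, "yaw": 0, "fingers": 0.65}, {"x": -0.003, "y": 0.0025, "z": 0.033, "yaw": 0, "fingers": 0.65}, {"x": -0.003, "y": 0.0025, "z": 0.033, "yaw": 0, "fingers": 0.65}])

```text
time: 8.6
eef_pos: [0.5123, -0.1853, 0.166]
tcp_rot: [0.994, 0.11, -0.001, -0.001]
contact_force: [0.2, 0.6, -1.5]
opening: 0.533
finger_force: 42.3
```

>>> move_arm(plan=[{"x": 0, "y": 0, "z": 0, "yaw": 0, "fingers": 0.65}, {"x": 0, "y": 0, "z": 0, "yaw": 0, "fingers": 0.65}])

```text
time: 8.8
eef_pos: [0.5133, -0.1859, 0.168]
tcp_rot: [0.994, 0.11, 0.001, 0.0]
contact_force: [0.0, -0.1, -3.0]
opening: 0.537
finger_force: 42.3
```

```bash
python3 - <<'E'
from h import *
off([.5147,-.1849,.18]);im=snap('wrist','w7.png');print(ctrl.get_state()['contact_force'])
g=im[120:220,200:350][:,:,::-1];cv2.imwrite('pics/c7.png',cv2.resize(g,(780,520),interpolation=3))
E
```

```text
t 8.8 tcp [ 0.5133 -0.1859  0.168 ] head_y -77.4 shift [ 0.0016 -0.0007 -0.012 ] F [ 0.  -0.1 -3. ]
[ 0.90134356  0.64820595 -3.47340896]
```

View pics/c7.png

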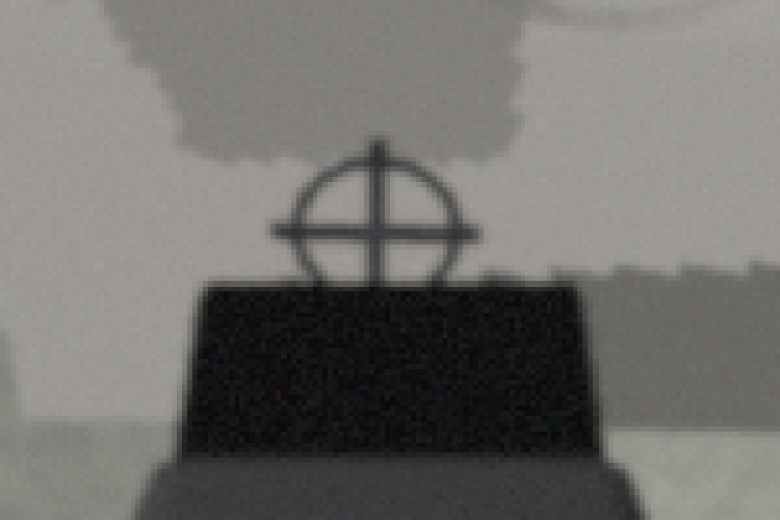

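```bash
python3 - <<'E'
from h import *
st=ctrl.get_state();Rm=R.from_quat(st['tcp_rot']).as_matrix()
for tip in([.029,.0005,.0678],[.0281,.0005,.0709]):
    Cw=onz('wrist',(272.5,164.6),.083,st);Ct=Rm.T@(Cw-st['eef_pos']);print(Cw.round(4),(Ct-tip).round(4))
E
```

```text
[ 0.5451 -0.1778  0.083 ] [ 0.0037 -0.0015  0.0172]
[ 0.5451 -0.1778  0.083 ] [ 0.0046 -0.0015  0.0141]
```

>>> move_arm(plan=[{"x": 0.0, "y": -0.0015, "z": 0.004, "yaw": 0, "fingers": 0.65}, {"x": 0.001, "y": -0.0015, "z": 0.008, "yaw": 0, "fingers": 0.65}, {"x": 0.002, "y": -0.0015, "z": 0.011, "yaw": 0, "fingers": 0.65}, {"x": 0.002, "y": -0.0015, "z": 0.011, "yaw": 0, "fingers": 0.65}, {"x": 0.002, "y": -0.0015, "z": 0.011, "yaw": 0, "fingers": 0.65}])

```text
time: 9.35
eef_pos: [0.5145, -0.1837, 0.1561]
tcp_rot: [0.994, 0.11, -0.0, -0.0]
contact_force: [0.8, 0.1, -2.5]
opening: 0.534
finger_force: 42.3
```

>>> move_arm(plan=[{"x": 0, "y": 0, "z": 0, "yaw": 0, "fingers": 0.65}, {"x": 0, "y": 0, "z": 0, "yaw": 0, "fingers": 0.65}])

```text
time: 9.55
eef_pos: [0.5147, -0.1839, 0.1565]
tcp_rot: [0.994, 0.11, 0.0, 0.0]
contact_force: [-0.1, 1.0, -2.4]
opening: 0.539
finger_force: 42.3
```

```bash
python3 - <<'E'
from h import *
off([.5147,-.1849,.18]);F=[]
for i in range(3):
    im=snap('wrist','w8.png');F.append(ctrl.get_state()['contact_force'])
print(np.round(F,1).tolist())
st=ctrl.get_state();off([.5147,-.1849,.18])
g=im[120:220,200:350][:,:,::-1];cv2.imwrite('pics/c8.png',cv2.resize(g,(780,520),interpolation=3))
# automatic: vertical line of cross above nose, horizontal line
i2=im.astype(float).mean(2);col=i2[150:168,255:295].mean(0);print('col',255+col.argmin(),col.min().round(),np.median(col));
row=i2[140:180,258:268].mean(1);print('row',row.round().astype(int).tolist())
E
```

```text
t 9.55 tcp [ 0.5147 -0.1839  0.1565] head_y -77.41 shift [-0.0002  0.001  -0.0235] F [-0.1  1.  -2.4]
[[1.2, 0.9, -3.3], [-0.7, 0.1, -2.4], [-0.5, -0.2, -3.3]]
t 9.7 tcp [ 0.5146 -0.1838  0.1565] head_y -77.41 shift [-0.0001  0.0011 -0.0235] F [-0.5 -0.2 -3.3]
col 275 62.0 116.36111111111111
row [126, 127, 126, 126, 126, 127, 126, 125, 126, 126, 127, 126, 126, 126, 127, 126, 124, 119, 111, 101, 98, 99, 100, 102, 104, 106, 113, 121, 116, 91, 64, 61, 83, 95, 71, 35, 16, 20, 19, 18]
```

```bash
python3 - <<'E'
from h import *
st=ctrl.get_state();Rm=R.from_quat(st['tcp_rot']).as_matrix()
for tip in([.029,.0003,.0678],[.0281,.0003,.0709]):
    Cw=onz('wrist',(275.2,170.6),.083,st);Ct=Rm.T@(Cw-st['eef_pos']);print(Cw.round(4),(Ct-tip).round(4))
E
```

```text
[ 0.5454 -0.1777  0.083 ] [0.0024 0.0004 0.0057]
[ 0.5454 -0.1777  0.083 ] [0.0033 0.0004 0.0026]
```

>>> move_arm(plan=[{"x": 0.0015, "y": 0.0003, "z": 0.001, "yaw": 0, "fingers": 0.65}, {"x": 0.002, "y": 0.0003, "z": 0.002, "yaw": 0, "fingers": 0.65}, {"x": 0.0025, "y": 0.0003, "z": 0.0035, "yaw": 0, "fingers": 0.65}, {"x": 0.0025, "y": 0.0003, "z": 0.0035, "yaw": 0, "fingers": 0.65}, {"x": 0.0025, "y": 0.0003, "z": 0.0035, "yaw": 0, "fingers": 0.65}])

```text
time: 10.2
eef_pos: [0.517, -0.1835, 0.1527]
tcp_rot: [0.994, 0.11, -0.0, -0.0]
contact_force: [-0.5, 0.5, -3.4]
opening: 0.536
finger_force: 42.3
```

```bash
cat >> h.py <<'E'
def favg(f,n=5):
    F=[];P=[]
    for i in range(n):
        im=snap('wrist',f);s=ctrl.get_state();F.append(s['contact_force']);P.append(s['eef_pos'])
    print('F',np.mean(F,0).round(2),'tcp',np.mean(P,0).round(4),'t',s['time'])
    i2=im.astype(float).mean(2);row=i2[160:195,256:268].mean(1);print('row',row.round().astype(int).tolist());return im
E
python3 -c "
from h import *
favg('w9.png')"
```

```text
F [ 0.06 -0.03 -2.67] tcp [ 0.5171 -0.1835  0.1528] t 10.45
row [126, 125, 121, 112, 104, 102, 104, 104, 106, 107, 109, 108, 105, 94, 65, 32, 17, 20, 17, 16, 17, 18, 18, 20, 18, 19, 19, 19, 19, 20, 18, 19, 16, 18, 18]
```

>>> move_arm(plan=[{"x": 0.0003, "y": 0, "z": 0.0008, "yaw": 0, "fingers": 0.65}, {"x": 0.0007, "y": 0, "z": 0.002, "yaw": 0, "fingers": 0.65}, {"x": 0.0007, "y": 0, "z": 0.002, "yaw": 0, "fingers": 0.65}, {"x": 0.0007, "y": 0, "z": 0.002, "yaw": 0, "fingers": 0.65}])

```text
time: 10.85
eef_pos: [0.5177, -0.1833, 0.1507]
tcp_rot: [0.994, 0.11, -0.0, -0.0]
contact_force: [0.7, -0.2, -3.5]
opening: 0.531
finger_force: 42.3
```

```bash
python3 -c "
from h import *
favg('w10.png')"
```

```text
F [ 0.18 -0.28 -2.91] tcp [ 0.5178 -0.1834  0.1508] t 11.1
row [125, 127, 125, 123, 120, 112, 105, 105, 107, 109, 108, 107, 102, 83, 54, 29, 21, 20, 17, 17, 17, 19, 17, 17, 19, 16, 19, 17, 17, 17, 19, 17, 16, 20, 18]
```

>>> move_arm(plan=[{"x": 0.0003, "y": 0, "z": 0.0008, "yaw": 0, "fingers": 0.65}, {"x": 0.0007, "y": 0, "z": 0.002, "yaw": 0, "fingers": 0.65}, {"x": 0.0007, "y": 0, "z": 0.002, "yaw": 0, "fingers": 0.65}, {"x": 0.0007, "y": 0, "z": 0.002, "yaw": 0, "fingers": 0.65}])

```text
time: 11.5
eef_pos: [0.5184, -0.1832, 0.1487]
tcp_rot: [0.994, 0.11, -0.0, -0.0]
contact_force: [-0.6, 0.2, -2.1]
opening: 0.534
finger_force: 42.3
```

```bash
python3 -c "
from h import *
favg('w11.png')"
```

```text
F [ 0.14 -0.1  -3.3 ] tcp [ 0.5184 -0.1833  0.1488] t 11.75
row [126, 126, 125, 125, 125, 123, 117, 108, 104, 103, 106, 106, 104, 90, 60, 30, 18, 20, 17, 16, 17, 18, 16, 18, 19, 17, 18, 19, 17, 16, 17, 18, 19, 18, 18]
```

>>> move_arm(plan=[{"x": -0.001, "y": -0.0003, "z": 0, "yaw": 0, "fingers": 0.65}, {"x": -0.002, "y": -0.0003, "z": 0.0005, "yaw": 0, "fingers": 0.65}, {"x": -0.002, "y": -0.0003, "z": 0.0012, "yaw": 0, "fingers": 0.65}, {"x": -0.002, "y": -0.0003, "z": 0.0012, "yaw": 0, "fingers": 0.65}])

```text
time: 12.15
eef_pos: [0.5163, -0.1833, 0.1475]
tcp_rot: [0.994, 0.11, -0.0, -0.0]
contact_force: [0.1, -0.4, -2.7]
opening: 0.536
finger_force: 42.3
```

```bash
python3 -c "
from h import *
favg('w12.png')"
```

```text
F [ 0.    0.02 -3.04] tcp [ 0.5164 -0.1834  0.1476] t 12.4
row [124, 125, 124, 120, 112, 104, 102, 104, 105, 106, 107, 107, 104, 91, 62, 30, 16, 19, 19, 18, 17, 17, 19, 19, 17, 17, 18, 18, 17, 18, 18, 17, 17, 19, 16]
```

>>> move_arm(plan=[{"x": 0, "y": 0, "z": 0.0008, "yaw": 0, "fingers": 0.65}, {"x": 0, "y": 0, "z": 0.0015, "yaw": 0, "fingers": 0.65}, {"x": 0, "y": 0, "z": 0.0015, "yaw": 0, "fingers": 0.65}, {"x": 0, "y": 0, "z": 0.0015, "yaw": 0, "fingers": 0.65}])

```text
time: 12.8
eef_pos: [0.5167, -0.1834, 0.1465]
tcp_rot: [0.994, 0.11, 0.0, 0.0]
contact_force: [-1.2, -0.0, -0.7]
opening: 0.532
finger_force: 42.4
```

```bash
python3 -c "
from h import *
im=favg('w13.png')
g=im[60:320,100:460][:,:,::-1];cv2.imwrite('pics/c13.png',cv2.resize(g,(780,563),interpolation=3))"
```

```text
F [-0.06  0.35 -0.37] tcp [ 0.5166 -0.1835  0.1464] t 13.05
row [127, 125, 125, 122, 117, 107, 101, 102, 104, 105, 107, 108, 105, 93, 64, 31, 20, 19, 18, 19, 20, 18, 20, 18, 19, 20, 17, 19, 19, 18, 17, 19, 18, 19, 19]
```

```bash
python3 - <<'E'
from h import *
i=cv2.imread('pics/w13.png').astype(float).mean(2)
print('cols',list(zip(range(266,286),i[163:170,266:286].mean(0).round().astype(int))))
print('rows at line',list(zip(range(140,178),i[140:178,274:277].mean(1).round().astype(int),i[140:178,279:282].mean(1).round().astype(int))))
e=edges(i,range(180,200,4),(228,250),(300,322),0);print(np.round(e,1).tolist())
st=ctrl.get_state();m=ctrl.camera_model('wrist');T=np.eye(4);T[:3,:3]=R.from_quat(st['tcp_rot']).as_matrix();T[:3,3]=st['eef_pos'];M=np.linalg.inv(T@m['tool_from_camera']);K=m['intrinsics']
u=np.array([.9774*.9397,.2113*.9397,.342])
for C in([.5453,-.1777,.083],[.5457,-.177,.083]):
  for k in(0,.013):
    c=M@np.r_[np.array(C)+k*u,1];print(C,k,K[0,2]-K[0,0]*c[0]/c[2],K[1,2]+K[1,1]*c[1]/c[2])
E
```

```text
cols [(266, np.int64(99)), (267, np.int64(100)), (268, np.int64(101)), (269, np.int64(101)), (270, np.int64(104)), (271, np.int64(102)), (272, np.int64(94)), (273, np.int64(78)), (274, np.int64(57)), (275, np.int64(47)), (276, np.int64(61)), (277, np.int64(83)), (278, np.int64(99)), (279, np.int64(102)), (280, np.int64(101)), (281, np.int64(100)), (282, np.int64(99)), (283, np.int64(98)), (284, np.int64(95)), (285, np.int64(93))]
rows at line [(140, np.int64(126), np.int64(125)), (141, np.int64(127), np.int64(124)), (142, np.int64(125), np.int64(125)), (143, np.int64(126), np.int64(126)), (144, np.int64(125), np.int64(126)), (145, np.int64(125), np.int64(126)), (146, np.int64(127), np.int64(125)), (147, np.int64(126), np.int64(126)), (148, np.int64(125), np.int64(126)), (149, np.int64(125), np.int64(126)), (150, np.int64(125), np.int64(126)), (151, np.int64(125), np.int64(126)), (152, np.int64(127), np.int64(127)), (153, np.int64(125), np.int64(127)), (154, np.int64(126), np.int64(125)), (155, np.int64(125), np.int64(125)), (156, np.int64(126), np.int64(125)), (157, np.int64(124), np
[... 404 characters left out ...]
)), (169, np.int64(61), np.int64(125)), (170, np.int64(61), np.int64(126)), (171, np.int64(57), np.int64(124)), (172, np.int64(50), np.int64(114)), (173, np.int64(38), np.int64(89)), (174, np.int64(27), np.int64(53)), (175, np.int64(20), np.int64(28)), (176, np.int64(18), np.int64(18)), (177, np.int64(20), np.int64(19))]
[[180.0, 237.4, 311.6], [184.0, 236.8, 312.4], [188.0, 236.4, 312.7], [192.0, 235.6, 313.5], [196.0, 235.2, 314.2]]
[0.5453, -0.1777, 0.083] 0 275.0186666602059 177.8302509737396
[0.5453, -0.1777, 0.083] 0.013 275.2102022211651 158.66529264760604
[0.5457, -0.177, 0.083] 0 274.0061032739941 176.92998604108143
[0.5457, -0.177, 0.083] 0.013 274.15775167463465 157.71345590624213
```

>>> move_arm(plan=[{"x": 0.0003, "y": 0, "z": 0.0008, "yaw": 0, "fingers": 0.65}, {"x": 0.0006, "y": 0, "z": 0.0016, "yaw": 0, "fingers": 0.65}, {"x": 0.0008, "y": 0, "z": 0.0024, "yaw": 0, "fingers": 0.65}, {"x": 0.0008, "y": 0, "z": 0.0024, "yaw": 0, "fingers": 0.65}, {"x": 0.0008, "y": 0, "z": 0.0024, "yaw": 0, "fingers": 0.65}])

```text
time: 13.55
eef_pos: [0.5174, -0.1833, 0.144]
tcp_rot: [0.994, 0.11, 0.0, 0.0]
contact_force: [-0.1, 0.2, 1.2]
opening: 0.536
finger_force: 42.6
```

```bash
python3 - <<'E'
from h import *
favg('w14.png',8);i=cv2.imread('pics/w14.png').astype(float).mean(2)
print('line',[int(x) for x in i[154:178,274:277].mean(1)])
p=i[:,262:272].mean(1);print([(r,int(p[r])) for r in range(170,180)],[(r,int(p[r])) for r in range(202,214)]);print(ctrl.get_state()['wrist_torque'])
E
```

```text
F [-0.18 -0.13  0.88] tcp [ 0.5173 -0.1833  0.1439] t 13.95
row [126, 126, 126, 126, 125, 123, 117, 109, 103, 103, 105, 102, 92, 75, 49, 25, 19, 16, 20, 18, 18, 18, 19, 18, 18, 18, 16, 17, 18, 20, 20, 17, 19, 20, 16]
line [125, 125, 125, 125, 125, 123, 112, 89, 66, 56, 54, 43, 40, 46, 59, 61, 60, 56, 48, 40, 31, 18, 21, 18]
[(170, 107), (171, 109), (172, 102), (173, 82), (174, 52), (175, 26), (176, 20), (177, 16), (178, 17), (179, 15)] [(202, 19), (203, 19), (204, 18), (205, 17), (206, 24), (207, 34), (208, 46), (209, 55), (210, 58), (211, 59), (212, 59), (213, 58)]
[-0.02109637 -0.12236298  0.07188211]
```

>>> move_arm(plan=[{"x": 0.0002, "y": 0, "z": 0.0006, "yaw": 0, "fingers": 0.65}, {"x": 0.0004, "y": 0, "z": 0.0012, "yaw": 0, "fingers": 0.65}, {"x": 0.0004, "y": 0, "z": 0.0012, "yaw": 0, "fingers": 0.65}, {"x": 0.0004, "y": 0, "z": 0.0012, "yaw": 0, "fingers": 0.65}])

```text
time: 14.35
eef_pos: [0.5177, -0.1832, 0.1427]
tcp_rot: [0.994, 0.11, 0.0, 0.0]
contact_force: [-0.1, -0.2, 1.3]
opening: 0.536
finger_force: 42.7
```

```bash
python3 - <<'E'
from h import *
favg('w15.png',10);i=cv2.imread('pics/w15.png').astype(float).mean(2)
print('line',[int(x) for x in i[154:178,274:277].mean(1)],[int(x) for x in i[164:172,268:284].mean(0)])
p=i[:,262:272].mean(1);print([(r,int(p[r])) for r in range(170,180)],[(r,int(p[r])) for r in range(202,214)])
st=ctrl.get_state();print(st['dq'].round(3),st['tcp_rot'].round(4))
b=208;ec=edges(i,range(b+9,b+38,4),(210,242),(308,338),0);en=edges(i,range(180,202,4),(228,250),(300,320),0)
print(fit([174,207.7,None,None],ec,en)[:2])
E
```

```text
F [ 0.03 -0.14  2.18] tcp [ 0.5177 -0.1832  0.1427] t 14.85
row [125, 126, 125, 126, 125, 125, 124, 119, 110, 104, 103, 104, 98, 78, 48, 27, 19, 17, 21, 19, 17, 18, 19, 22, 17, 18, 18, 18, 18, 19, 19, 17, 17, 17, 19]
line [126, 125, 124, 126, 125, 125, 124, 114, 91, 69, 59, 55, 45, 45, 49, 57, 59, 59, 52, 35, 23, 17, 13, 16] [104, 103, 103, 101, 93, 75, 56, 46, 58, 79, 96, 101, 104, 103, 102, 101]
[(170, 98), (171, 104), (172, 101), (173, 82), (174, 51), (175, 27), (176, 16), (177, 16), (178, 19), (179, 19)] [(202, 17), (203, 19), (204, 22), (205, 19), (206, 25), (207, 34), (208, 47), (209, 54), (210, 56), (211, 59), (212, 60), (213, 58)]
[0.    0.    0.001 0.    0.    0.002] [9.940e-01 1.097e-01 2.000e-04 1.000e-04]
(array([2.460e-02, 2.000e-04, 5.410e-02, 4.052e-01]), np.float64(23.21))
```

Vertical force rose about 5.1 N, roughly 4.8 N along the face normal, so both pins are about 5 mm in. The arm is still and the grip firm, so I hand it in.

```bash
python3 -c "
from plant import ctrl
print(ctrl.sign_off())"
```

```text
the job is handed in; nothing more can be done
None
```

The job is handed in at about 15 s: the meter is gripped and still on the round-hollow mould's cross, with both pins about 5 mm in (judged by force and height). The pins are within about 1 mm of the cross centre, and the tilt is most likely about 20.5° against the 20° face; the wrist camera read up to 23°.

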